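# Back off a ratchet gate and kick out the finished block

## Robot

A 6-joint arm with a two-finger parallel gripper is mounted at the origin on the work surface. World frame = base frame: x ahead of the robot, y to its left, z up, the work surface at z = 0. Lengths are in mm, angles in rad, forces in N, time in s.
With the tool pointing down it reaches from about 350 to 775 mm from the base axis. Payload 7.3 kg.
Tool frame: the origin (TCP) lies on the mounting face of the last link; the fingertips stand 178 mm ahead of it and the grasp point (between the pads) lies 159 mm ahead of it (bot.grip_point_offset is the distance from the TCP to the grasp point, in mm); x points along the fingers, y is the direction in which the jaws open and shut, and the axes are right-handed (so a half turn about x gives the same grasp; the last joint's range is limited). The gripper opens to 92 mm and grips with 3 to 60 N. Pads are 19 mm wide; open, the fingers measure 130 mm over their backs; the gripper's body (75 mm by 190 mm) begins 47 mm behind the grasp point.
Start: joints at [-0.146, 0.342, 1.524, -0, 1.275, -0.146], TCP at [525.003, 0.022, 404.741] pointing down, gripper open.
Joint ranges: [-2.53, 2.53], [-0.77, 2.02], [0.04, 2.7], [-1, 4.14], [0.28, 2.66], [-3.11, 3.11]. Speed limits (rad/s): [2.57, 2.57, 3.14, 3.14, 3.14, 3.14].

## Interface

Orientations are given as [roll, pitch, yaw] about the fixed x, y, z axes, in that order (R = Rz(yaw) Ry(pitch) Rx(roll)).
In Python, from plant import bot gives the robot as it stands.
- The arm moves only by the tool arm_command, never from a script. Its argument "moves" is a list of rows, each a list of 5 numbers: the shift along the tool's x, y, z in cm, then the turn about the tool's x in degrees, then the opening, from 0 (shut) to 1 (fully open). A call has 1 to 10 rows; each row is the pose to reach, as a shift and turn from the pose measured when the call began, along the tool's axes at that moment; what a row does not reach only later rows make up. A row lasts 1/10 s, in which the tool goes at most 50 mm and 8.59 degrees, less where a joint would pass 70% of its speed; a pose out of reach is approached as far as the arm can. A call with a gripper value outside its range is refused whole. The fingers move at their own pace and stop on an object; the grip force is fixed at half the most. Time passes only in rows, so rows that repeat a pose let the fingers close. It gives the time, the measured TCP pose, the force and the opening at its end, in the units of the state.
- bot.get_obs(): the state, without advancing time (a new reading comes with each control period).
- bot.capture(name): name is "scene" or "side" or "wrist"; returns a dict with "frame" (400x640x3 uint8, blue, green, red), "K" (3x3 intrinsics, pixels), "origin" and "orientation" of the camera in the world; the wrist camera has in their place "T_tool_cam" (4x4, takes a point from camera to tool coordinates, whose origin is the TCP and whose axes are the tool frame's). Camera axes: x right, y down, z forward; pixel columns grow to the right and rows downward; lengths in mm; the calibration is good to about 2 mm. A picture is of the moment at which its call begins: read the wrist's pose just before it. There is no depth.
- bot.close_job(): hands the job in, once; it reports no verdict.
The state is a dict: "time": time; "joint_positions": joint angles; "dq": joint speeds; "tau": joint torques, N m; "tool_pos": TCP position; "tcp_rot": TCP orientation; "contact_force": force on the tool from outside, world axes, zero at the start; "moment": the same for the moment, N m; "grip_width": finger opening in mm.
Only numpy, scipy, OpenCV 4.12 (cv2) and the standard library are available. Lean on these libraries where they do the work, as an engineer would, in place of code of your own. Each camera call takes 0.05 s, during which the arm holds its last target.

## Task

Release the machined block from the ratchet gate fixture: lift the holding pawl and throw it right back so that it stays back, crank the ratchet wheel backwards (clockwise from above) until it is fully backed off and the gate is open, then press the kick-out plunger fully down so that the block slides out on to the tongue in front, and let the plunger come back up. Then lay the block gently in the steel tray, flat on its base as it lay in the fixture. Leave the pawl thrown back and the wheel backed off, and do not disturb the tools and cans standing around.

Things in the scene. Friction and masses are not known exactly. Their poses are not given: they have to be found in the camera images.
- fixture: Grey bench fixture, base plate 235 x 300 x 12 mm, fixed to the bench. Origin on the bench surface; x points away from its front (which roughly faces the robot), y to the left, z up; turned up to 0.28 rad. Coordinates called (x, y) below are in mm in this frame. Wheel and pawl on its left, slot with gate and kick-out plunger on its right.
- slot_mouth (a point): Centre of the slot floor at the slot's front end, (-20, -110), height 30. The slot runs along x, 44 wide between steel walls 8 thick (x -20 to 55, tops at height 72). Its floor goes on in front as a tongue 34 wide to x -97, ended by a lip 6 high. The push rod comes from the housing behind (x 75 to 115, top at height 78).
- gate_edge (a point): Middle of the right-hand edge of the gate: an upright steel plate 8 thick (x -33 to -25), 50 long (from this edge to the left), height 31 to 63, that crosses the slot's front and slides along y, moved only by the wheel, 25 mm per rad. Wheel fully backed off: this edge is at y -84, the slot quite open.
- clamp_top (a point): Top of the hold-down clamp post that fixes the base at its front left: 20 mm in diameter, at (-85, 115), top at height 82, with a 34 mm T-bar along y at height 74. An obstacle.
- pawl (a joint): Holding pawl, rad: 0 to 0.2 when resting in the teeth, grows as it is lifted and thrown over backwards (away from the fixture's front), 2.2 at its back stop. Hinged on a horizontal axis along the fixture's y. Let go before about 1.65 it falls back into the teeth; beyond that it falls to the back stop and stays. 140 g, no spring.
- pawl_grip (a point): Middle of the pawl's grip bar: a horizontal round bar, 10 mm in diameter, along the fixture's y, sticking out to the left of the pawl; about 45 mm of it is free (25 mm to the right of this point, 17 mm to the left, where a 16 mm ball ends it). 66 mm from the pivot, which lies behind it (+x).
- pawl_pivot (a point): Point on the hinge axis of the pawl, (80, 112), height 56, at the same y as pawl_grip. With joint value q, pawl_grip lies 66*cos(q) mm in front of it and 66*sin(q) mm above it.
- wheel (a joint): Steel ratchet wheel, 120 mm in diameter, lying flat, 16 saw teeth on its top rim (tops at height 48). Value, rad = how far it is wound (counter-clockwise from above); 0 = fully backed off, at its stop. With the pawl down it cannot go backwards. Starts at 1.9 to 2.5; turns stiffly (about 0.25 N m, 5 N at the crank) and stays where left.
- wheel_axis (a point): Point on the wheel's vertical axis, (-2, 25), height 91, as high as crank_grip.
- crank_grip (a point): Middle of the wheel's upright wooden crank handle: cylinder 22 mm in diameter, 46 long (height 66 to 112), free to turn on its own axis, 48 mm from wheel_axis. In the fixture's frame its direction from the wheel axis is 2.88 rad + wheel value, counted from +x towards +y.
- kick (a joint): Kick-out plunger, m pressed: 0 = up, 0.028 = fully down. Springs back: 2 N at the top, 7 N at the bottom, and up to about 8 N more while pushing the block. Each mm moves the push rod 2.5 mm to the front, 70 mm in all; at full stroke the block's rear face is at fixture x -29. With the gate shut it stalls.
- kick_top (a point): Centre of the flat round top (36 mm in diameter, black) of the plunger, at (95, -110), 120 mm high when up. Press straight down.
- block_mid (a point): Centre of the aluminium block, 56 (its x, along the slot) x 40 (its y) x 28 mm high (its z), about 220 g, two dark holes in its top. Starts in the slot between push rod and gate, at about (12, -110), height 44, walled in too closely to be gripped. After the kick-out it lies on the tongue at about (-57, -110) and can be gripped by its 40 mm sides.
- tray: Open steel tray for finished parts, outside 160 (x) x 120 (y) x 30 mm high, walls and floor 4 mm thick, fixed. Origin under its centre, on the bench. It stands to the left or to the right in front of the fixture.
- grinder: Bystander: hand grinder lying on its side, about 250 x 104 x 62 mm (long along its x), origin under the middle. On the other side from the tray.
- tape: Bystander: tape measure case 70 x 66 x 36 mm, origin under its centre, behind the fixture.
- spray: Bystander: upright can, 64 mm in diameter, 170 mm tall, origin under its centre, far right.
- hammer: Bystander: hammer about 220 mm long lying flat, roughly along y, far left.
There are look-alikes about, which are no part of the job. What is shaped like the tray but orange or red is not meant.

How it is judged:
By the outcome, as a careful person would: the job done as asked, in the order asked, and still so for the second after the job is handed in, with the robot touching nothing.
It also fails if it takes over 72 s, if anything falls off the work surface, if the arm or the gripper's body presses on something with over 40 N, if the wrist force passes 120 N, or if a joint passes its speed limit or range.

## Working session

There is one attempt and no reset: what is moved stays moved. The work goes in short steps, Python scripts to look and compute and a tool call to move; the robot and the scene stay as the last step left them, time stands still between calls to the robot, and variables do not carry over. Pictures are saved under pics/ and viewed, and the job is handed in when it is done.

Besides the shell and the picture viewer there is one more tool, called after "Call:" as a command line: name --pt "numbers of a row" for each row, then --argument value for the rest. arm_command: Moves the arm, as the interface text tells. Its arguments: {"type":"object","properties":{"moves":{"type":"array"}},"required":["moves"]}

```bash
ls; mkdir -p pics
python3 - <<'E'
from plant import bot
import cv2
print(bot.get_obs(), bot.grip_point_offset)
for n in ("scene","side","wrist"):
    c=bot.capture(n); cv2.imwrite(f"pics/{n}0.png",c["frame"])
    print(n,{k:v for k,v in c.items() if k!="frame"})
E
```

```text
pics
{'time': 0.0, 'joint_positions': array([-1.46001447e-01,  3.42703329e-01,  1.52503701e+00,  2.56353409e-05,
        1.27540940e+00, -1.46003715e-01]), 'dq': array([-0.00116383,  0.00087322,  0.00052168,  0.0002238 ,  0.0008352 ,
       -0.0007675 ]), 'tau': array([ 7.61924657e-04, -4.31245601e+01, -2.44219762e+01,  7.17750052e-02,
        5.59406646e-02, -1.04314388e-04]), 'tool_pos': array([5.24854335e+02, 4.63909123e-02, 4.04047847e+02]), 'tcp_rot': array([-1.73254194,  1.56923905,  2.97984183]), 'contact_force': array([-0.67426089,  0.55078182, -0.10369462]), 'moment': array([-0.03628477,  0.0549367 , -0.00881018]), 'grip_width': 91.67046697516497} 159.20000000000002
scene {'K': array([[402.49937766,   0.        , 324.85562313],
       [  0.        , 402.49937766, 202.37042524],
       [  0.        ,   0.        ,   1.        ]]), 'origin': array([1229.46507481,  448.74261476, 1052.61923027]), 'orientation': array([-2.4385995 ,  0.00551838,  1.98920479])}
side {'K': array([[369.16924292,   0.        , 322.80912378],
       [  0.        , 369.16924292, 200.63578409],
       [  0.        ,   0.        ,   1.        ]]), 'origin': array([-77.71867359, 659.79503249, 971.0765915 ]), 'orientation': array([-2.3978332 ,  0.00426108, -2.34977214])}
wrist {'K': array([[358.83073614,   0.        , 314.73672896],
       [  0.        , 358.83073614, 202.45407796],
       [  0.        ,   0.        ,   1.        ]]), 'T_tool_cam': array([[-4.52915644e-04, -2.63014175e-01,  9.64791863e-01,
         1.95514328e+01],
       [ 9.99999882e-01,  4.99729559e-05,  4.83067079e-04,
         1.09052957e+00],
       [-1.75266990e-04,  9.64791968e-01,  2.63014121e-01,
        -6.93390156e+01],
       [ 0.00000000e+00,  0.00000000e+00,  0.00000000e+00,
         1.00000000e+00]])}
```

View pics/scene0.png

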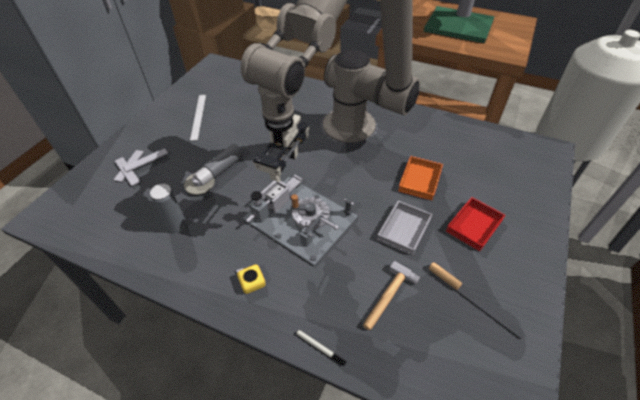

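View pics/side0.png

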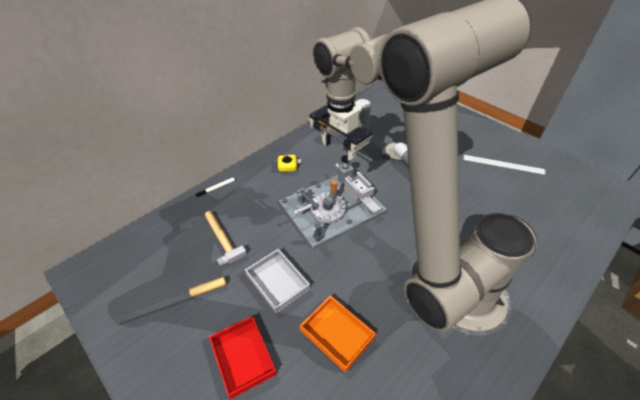

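View pics/wrist0.png

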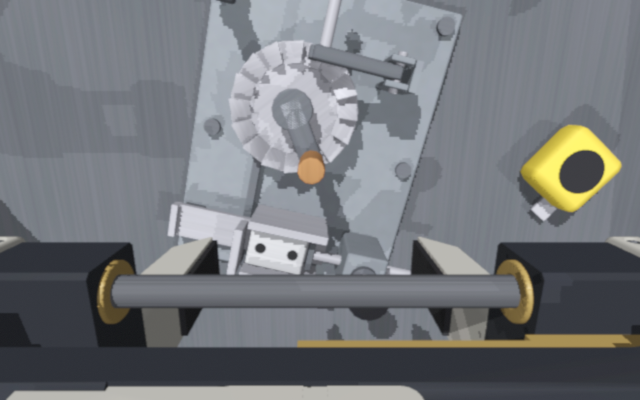

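```bash
cat > h.py <<'E'
import numpy as np, cv2
from scipy.spatial.transform import Rotation as R
from plant import bot
def rot(rpy): return R.from_euler('xyz',rpy).as_matrix()
def tool():
    o=bot.get_obs(); return rot(o['tcp_rot']),np.array(o['tool_pos']),o
def cam(name):
    if name=='wrist':
        Rt,p,_=tool(); c=bot.capture(name); T=c['T_tool_cam']
        return c['frame'],c['K'],Rt@T[:3,:3],Rt@T[:3,3]+p
    c=bot.capture(name); return c['frame'],c['K'],rot(c['orientation']),np.array(c['origin'])
def plane(K,Rc,o,uv,z):
    d=Rc@np.linalg.inv(K)@np.array([uv[0],uv[1],1.]); return o+d*(z-o[2])/d[2]
def proj(K,Rc,o,P):
    q=K@(Rc.T@(np.asarray(P,float)-o)); return q[:2]/q[2]
E
python3 - <<'E'
from h import *
f,K,Rc,o=cam('wrist')
Rt,p,_=tool(); print(Rt.round(4))
np.savez('w0.npz',f=f,K=K,Rc=Rc,o=o)
cv2.imwrite('pics/w0big.png',cv2.resize(f[0:300,160:480],(800,750),interpolation=2)[:600])
for n in('scene','side'):
    f2,*_=cam(n); cv2.imwrite(f'pics/{n}big.png',cv2.resize(f2[160:280,220:460] if n=='scene' else f2[130:330,220:400],None,fx=3,fy=3,interpolation=2)[:600,:800])
E
```

```text
[[-9.e-04  1.e+00  0.e+00]
 [ 1.e-04  0.e+00 -1.e+00]
 [-1.e+00 -9.e-04 -1.e-04]]
```

View pics/w0big.png

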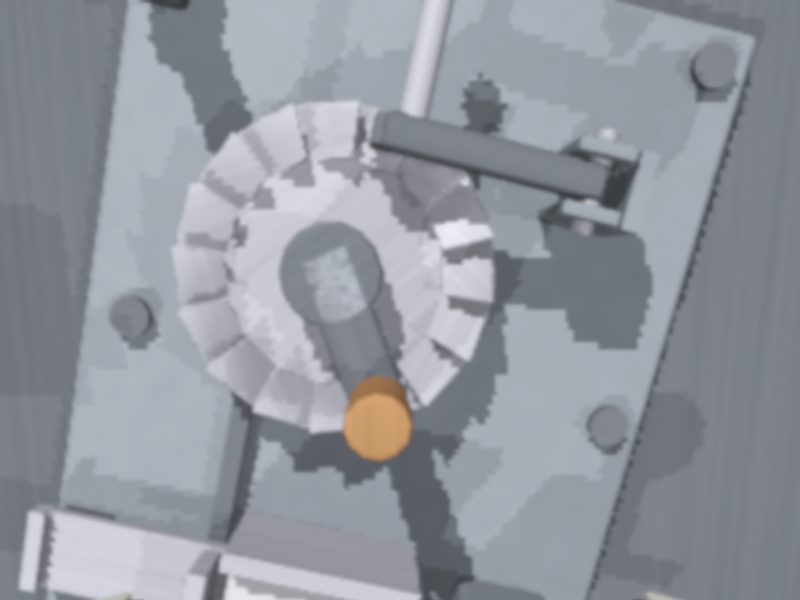

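View pics/scenebig.png

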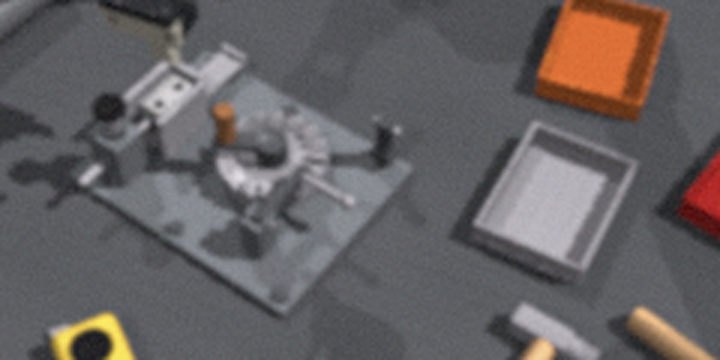

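View pics/sidebig.png

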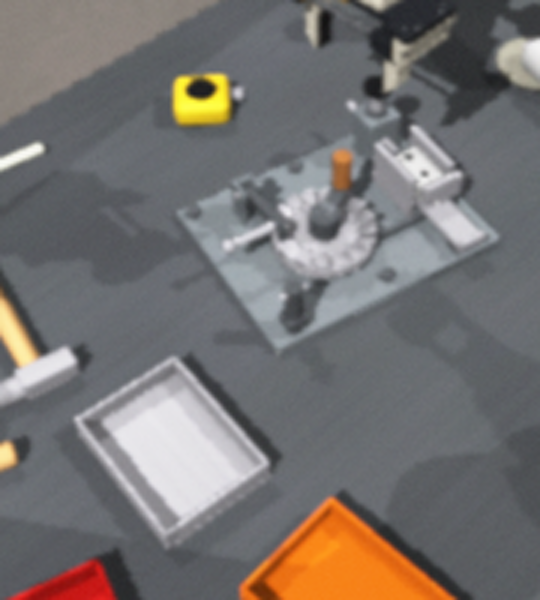

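Run:
```python
from h import *
d=np.load('w0.npz');K,Rc,o=d['K'],d['Rc'],d['o']
w=plane(K,Rc,o,(293.6,106.4),48); h=plane(K,Rc,o,(311.2,170),112); b=plane(K,Rc,o,(276,251.5),58)
c=plane(K,Rc,o,(462,15.2),12); h1=plane(K,Rc,o,(260,248),58);h2=plane(K,Rc,o,(292,255),58)
e1=plane(K,Rc,o,(160+600/2.5,590/2.5),12)
print('wheel',w,'handle',h,'blk',b,'corner',c)
v=(w-b)[:2]; print('dist w-b',np.hypot(*v),'exp',np.hypot(14,135), 'yaw',np.arctan2(v[1],v[0])-np.arctan2(135,-14))
print('holes yaw',np.arctan2(*(h2-h1)[[1,0]]),'edge yaw',np.arctan2(*(c-e1)[[1,0]])-np.pi/2)
print('crank r',np.hypot(*(h-w)[:2]))
# side & scene for kick top, block
for n in('scene','side'):
    f,K,Rc,o=cam(n)
    s=((110,107),(165,94)) if n=='scene' else ((375,87),(415,163))
    off=(220,160) if n=='scene' else (220,130)
    kt=np.array(s[0])/3+off; bk=np.array(s[1])/3+off
    print(n,'kick',plane(K,Rc,o,kt,120),'blk',plane(K,Rc,o,bk,58))
```

```text
wheel [506.58710707  67.87852102  48.        ] handle [523.0783456   20.94058103 112.        ] blk [487.80984932 -69.46419253  58.        ] corner [664.45920833 150.75686504  12.        ]
dist w-b 138.62036781687326 exp 135.72398461583714 yaw -0.23921017906077857
holes yaw -0.23230591478461707 edge yaw -0.19866881604487907
crank r 49.75069003345844
scene kick [569.19730103 -80.67713446 120.        ] blk [484.1859884  -69.77021479  58.        ]
side kick [568.02381407 -81.56327421 120.        ] blk [490.28370717 -70.26701565  58.        ]
```

Call:
arm_command --pt "0 0 4 0 1" --pt "0 0 8 0 1" --pt "0 0 9 0 1" --pt "0 0 9 0 1" --pt "0 0 9 0 1"

```text
time: 0.9
tool_pos: [524.9, -89.4, 404.6]
tcp_rot: [-2.675, 1.57, 2.037]
contact_force: [-0.3, -0.5, -0.1]
grip_width: 91.5
```

Run:
```python
from h import *
f,K,Rc,o=cam('wrist')
print(bot.get_obs()['tool_pos'])
np.savez('w1.npz',f=f,K=K,Rc=Rc,o=o)
cv2.imwrite('pics/w1big.png',cv2.resize(f[0:260,140:480],(785,600),interpolation=2))
```

```text
[524.9339444  -88.99655851 404.60821427]
```

View pics/w1big.png

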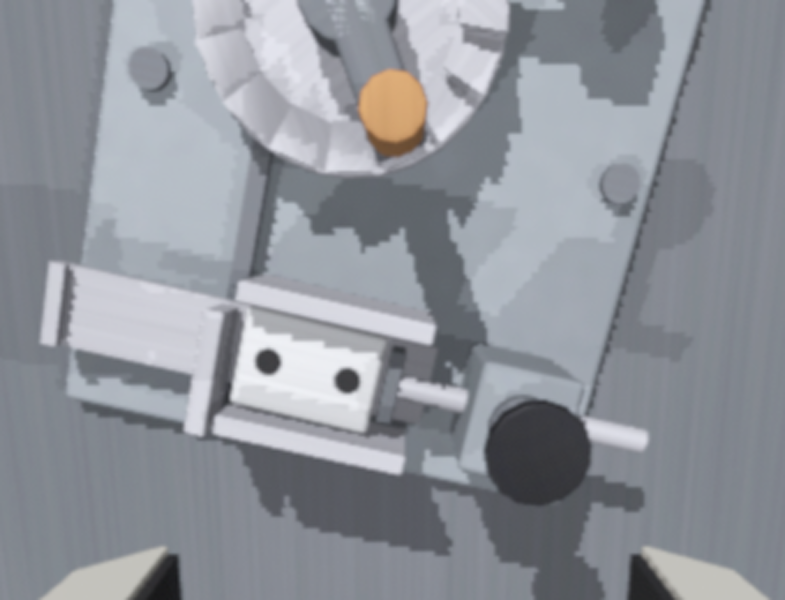

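Run:
```python
from h import *
from scipy.optimize import least_squares
d=np.load('w1.npz');K,Rc,o=d['K'],d['Rc'],d['o']
px=lambda u,v:(140+u/2.309,v/2.308)
obs=[((538,453),120,(95,-110)),((242,279),72,(-20,-80)),((438,322),72,(55,-80)),((213,430),72,(-20,-140)),((403,473),72,(55,-140))]
P=[];L=[]
for uv,z,l in obs: P.append(plane(K,Rc,o,px(*uv),z)[:2]);L.append(l)
d0=np.load('w0.npz');P.append(plane(d0['K'],d0['Rc'],d0['o'],(293.6,106.4),48)[:2]);L.append((-2,25))
P=np.array(P);L=np.array(L,float)
def f(q):
    c,s=np.cos(q[2]),np.sin(q[2]);return ((L@np.array([[c,s],[-s,c]]))+q[:2]-P).ravel()
s=least_squares(f,[510,40,-.23],loss='soft_l1');q=s.x;print(q,f(q).reshape(-1,2).round(1))
np.save('fix.npy',q)
def W(x,y):
    c,s_=np.cos(q[2]),np.sin(q[2]);return np.array([q[0]+c*x-s_*y,q[1]+s_*x+c*y])
h=plane(K,Rc,o,px(394,106),112)[:2];print('handle',h); ax=W(-2,25);v=h-ax
a=(np.arctan2(v[1],v[0])-q[2]);print('wheel ax',ax,'r',np.hypot(*v),'val',(a-2.88)%(2*np.pi))
b=plane(K,Rc,o,px(307.5,371.5),58);print('block',b,'exp',W(12,-110))
print('pivot',W(80,112),'kick',W(95,-110),'clamp',W(-85,115),'blkout',W(-57,-110))
# tray from scene/side rim z30
f1,K1,R1,o1=cam('scene')
for u,v in((537,122),(638,163),(583,280),(474,225)):
    print('tray sc',plane(K1,R1,o1,(220+u/3,160+v/3),30))
f1,K1,R1,o1=cam('side')
for u,v in((177,358),(270,463),(168,545),(75,420)):
    print('tray sd',plane(K1,R1,o1,(220+u/3,130+v/3),30))
```

```text
[ 5.03180057e+02  4.14675286e+01 -2.25199593e-01] [[ 0.8  0.2]
 [-0.7  1.1]
 [-0.   0. ]
 [ 0.1 -0.4]
 [-0.3  0.2]
 [ 0.2 -1.6]]
handle [523.16219126  20.10376704]
wheel ax [506.81308065  66.28286937] r 48.987783266405856 val 2.3978552877703394
block [487.98334669 -69.54774951  58.        ] exp [490.31395029 -68.43453373]
pivot [606.16972435 132.77540543] kick [571.21816354 -86.96851006] clamp [446.00595017 172.54430585] blkout [423.05623085 -53.02677027]
tray sc [333.60654598 315.05777479  30.        ]
tray sc [345.83347023 432.21367291  30.        ]
tray sc [515.18904266 419.04822466  30.        ]
tray sc [495.06649785 297.08993875  30.        ]
tray sd [491.19448298 294.06145416  30.        ]
tray sd [335.12867687 309.44951212  30.        ]
tray sd [339.39658089 432.20765495  30.        ]
tray sd [505.18954254 413.22060063  30.        ]
```

```bash
cat >> h.py <<'E'
q=np.load('fix.npy')
def W(x,y):
    c,s_=np.cos(q[2]),np.sin(q[2]);return np.array([q[0]+c*x-s_*y,q[1]+s_*x+c*y])
def L(P):
    c,s_=np.cos(q[2]),np.sin(q[2]);d=np.asarray(P)[:2]-q[:2];return np.array([c*d[0]+s_*d[1],-s_*d[0]+c*d[1]])
def delta(x,y,gz):
    """cm shift in tool axes to put grasp point at fixture x,y, height gz"""
    Rt,p,_=tool(); g=p+Rt[:,0]*159.2
    t=np.array([*W(x,y),gz]); return (Rt.T@(t-g)/10).round(2)
def where():
    Rt,p,o=tool(); g=p+Rt[:,0]*159.2
    yaw=np.arctan2(Rt[1,1],Rt[0,1])
    print('t',round(o['time'],2),'grasp fix',L(g).round(1),'z',round(g[2],1),'yaw err deg to fix',np.degrees(yaw-q[2]).round(2),'F',o['contact_force'].round(1),'w',round(o['grip_width'],1))
E
python3 -c "
from h import *
where();print(delta(15,109,140))"
```

```text
t 1.05 grasp fix [  50.3 -122. ] z 245.5 yaw err deg to fix 12.99 F [0.5 0.2 0.7] w 91.8
[ 10.56   1.75 -23.3 ]
```

Call:
arm_command --pt "0 0.3 -4 6 0.6" --pt "0 0.7 -8 13 0.6" --pt "0 1 -13 13 0.6" --pt "2 1.5 -18 13 0.6" --pt "5 1.75 -23.3 13 0.6" --pt "8 1.75 -23.3 13 0.6" --pt "8 1.75 -23.3 13 0.6" --pt "8 1.75 -23.3 13 0.6"

```text
time: 1.85
tool_pos: [542.0, 144.8, 325.0]
tcp_rot: [-1.268, 1.57, -3.063]
contact_force: [-0.4, -0.2, 1.1]
grip_width: 55.1
```

Run:
```python
from h import *
f,K,Rc,o=cam('wrist');where()
np.savez('w2.npz',f=f,K=K,Rc=Rc,o=o)
cv2.imwrite('pics/w2.png',f)
s,K,Rc,o=cam('side');cv2.imwrite('pics/s2.png',cv2.resize(s[130:330,220:400],None,fx=3,fy=3,interpolation=2))
```

```text
t 1.9 grasp fix [ 15.6 108.9] z 166.9 yaw err deg to fix 0.01 F [0.2 0.7 0.5] w 54.8
```

View pics/w2.png

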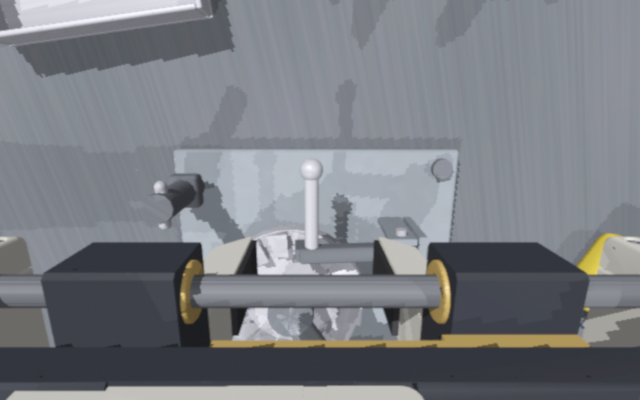

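View pics/s2.png

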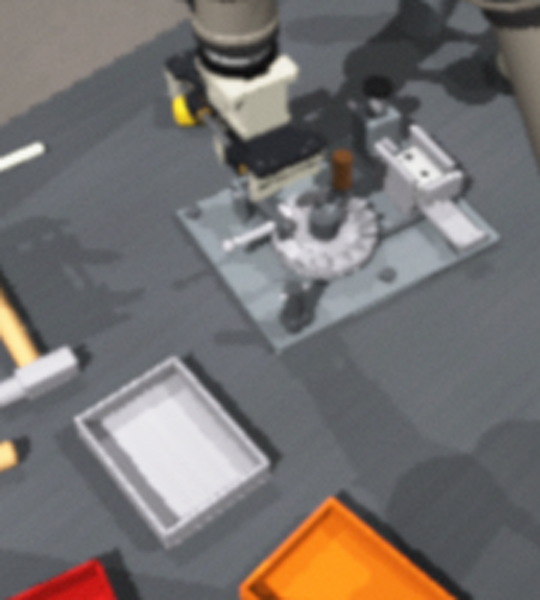

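Run:
```python
from h import *
d=np.load('w2.npz')
for z in (56,60,66):
  for uv in((312,171),(311,243)): print(z,L(plane(d['K'],d['Rc'],d['o'],uv,z)).round(1))
print(delta(15,109,63))
```

```text
56 [ 13.9 133.9]
56 [13.2 79.7]
60 [ 14.  134.6]
60 [13.2 81.3]
66 [ 14.  135.7]
66 [13.3 83.7]
[10.44 -0.14 -0.03]
```

Call:
arm_command --pt "4 -0.2 0 0 0.6" --pt "7 -0.2 0 0 0.6" --pt "9 -0.2 0 0 0.6" --pt "10.7 -0.2 0 0 0.6" --pt "10.7 -0.2 0 0 0.6" --pt "10.7 -0.2 0 0 0" --pt "10.7 -0.2 0 0 0" --pt "10.7 -0.2 0 0 0" --pt "10.7 -0.2 0 0 0" --pt "10.7 -0.2 0 0 0"

```text
time: 2.95
tool_pos: [541.1, 144.2, 220.1]
tcp_rot: [1.948, 1.567, 0.151]
contact_force: [1.2, 0.3, 0.4]
grip_width: 19.6
```

Run:
```python
from h import *
where()
s,K,Rc,o=cam('side');cv2.imwrite('pics/s3.png',cv2.resize(s[130:330,220:400],None,fx=3,fy=3,interpolation=2))
# arc rows: tool x=down, y=+xf, relative from start angle q0
q0=0.06
for qq in np.arange(0.2,2.11,0.19):
    print(round(qq,2), round(-6.6*(np.sin(qq)-np.sin(q0)),1), round(6.6*(np.cos(q0)-np.cos(qq)),1))
```

```text
t 2.95 grasp fix [ 14.5 108.9] z 60.9 yaw err deg to fix -0.04 F [1.2 0.3 0.4] w 19.6
0.2 -0.9 0.1
0.39 -2.1 0.5
0.58 -3.2 1.1
0.77 -4.2 1.8
0.96 -5.0 2.8
1.15 -5.6 3.9
1.34 -6.0 5.1
1.53 -6.2 6.3
1.72 -6.1 7.6
1.91 -5.8 8.8
2.1 -5.3 9.9
```

View pics/s3.png

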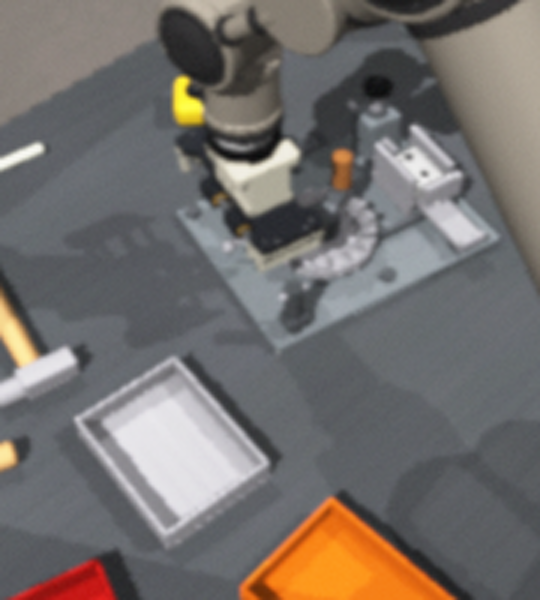

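Still closing (19.6 mm); finish closing.

Call:
arm_command --pt "0 0 0 0 0" --pt "0 0 0 0 0" --pt "0 0 0 0 0" --pt "0 0 0 0 0"

```text
time: 3.4
tool_pos: [539.5, 144.7, 219.5]
tcp_rot: [-1.701, 1.569, 2.786]
contact_force: [-6.5, 2.8, 3.2]
grip_width: 9.0
```

Run:
```python
from h import *
where()
```

```text
t 3.4 grasp fix [ 12.  108.8] z 60.3 yaw err deg to fix -0.02 F [-6.5  2.8  3.2] w 9.0
```

Call:
arm_command --pt "-0.9 0.1 0 0 0" --pt "-2.1 0.5 0 0 0" --pt "-3.2 1.1 0 0 0" --pt "-4.2 1.8 0 0 0" --pt "-5.0 2.8 0 0 0" --pt "-5.0 2.8 0 0 0"

```text
time: 4.0
tool_pos: [566.6, 138.5, 271.1]
tcp_rot: [-1.625, 1.566, 2.861]
contact_force: [-8.3, 1.6, 7.9]
grip_width: 8.9
```

Run:
```python
from h import *
where()
s,K,Rc,o=cam('side');cv2.imwrite('pics/s4.png',cv2.resize(s[130:330,220:400],None,fx=3,fy=3,interpolation=2))
s,K,Rc,o=cam('scene');cv2.imwrite('pics/c4.png',cv2.resize(s[130:290,220:460],None,fx=3,fy=3,interpolation=2))
```

```text
t 4.0 grasp fix [ 39.4 108.8] z 111.9 yaw err deg to fix -0.04 F [-8.3  1.6  7.9] w 8.9
```

View pics/c4.png

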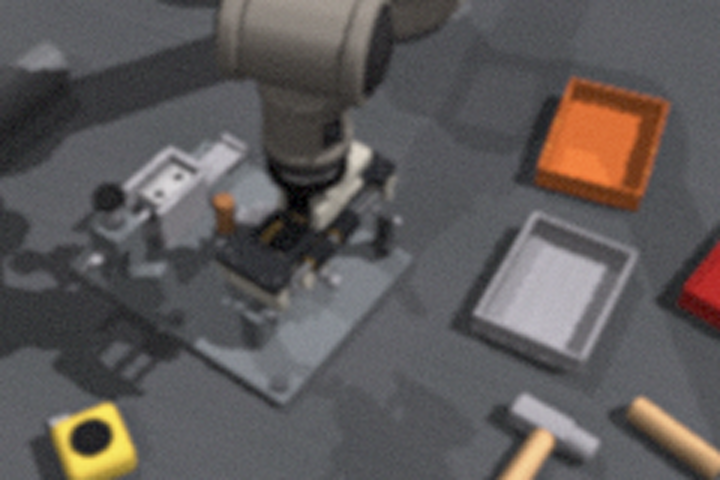

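Call:
arm_command --pt "-0.7 1.0 0 0 0" --pt "-1.1 2.2 0 0 0" --pt "-1.3 3.4 0 0 0" --pt "-1.2 4.7 0 0 0" --pt "-0.9 5.8 0 0 0" --pt "-0.6 6.5 0 0 0" --pt "-0.6 6.5 0 0 0"

```text
time: 4.8
tool_pos: [630.4, 123.7, 276.6]
tcp_rot: [-1.729, 1.568, 2.757]
contact_force: [0.8, -1.5, 4.8]
grip_width: 8.9
```

Run:
```python
from h import *
where()
```

```text
t 4.8 grasp fix [105.2 108.6] z 117.4 yaw err deg to fix -0.05 F [ 0.8 -1.5  4.8] w 8.9
```

Call:
arm_command --pt "0.2 0.3 0 0 0.5" --pt "0.2 0.5 0 0 0.5" --pt "0.2 0.5 0 0 0.5" --pt "0.2 0.5 0 0 0.5" --pt "0.2 0.5 0 0 0.5" --pt "-4 0.5 0 0 0.5" --pt "-7 0.5 0 0 0.5" --pt "-8 0.5 0 0 0.5" --pt "-8 0.5 0 0 0.5"

```text
time: 5.7
tool_pos: [635.6, 122.6, 358.1]
tcp_rot: [2.893, 1.569, 1.096]
contact_force: [-0.2, 0.2, -0.1]
grip_width: 45.9
```

Run:
```python
from h import *
where()
s,K,Rc,o=cam('side');cv2.imwrite('pics/s5.png',cv2.resize(s[130:330,220:400],None,fx=3,fy=3,interpolation=2))
s,K,Rc,o=cam('wrist');cv2.imwrite('pics/w5.png',s)
a=5.278
hx,hy=-2+48*np.cos(a),25+48*np.sin(a);print(hx,hy,L([523.1,20.5]),delta(hx-1,hy,150))
```

```text
t 5.7 grasp fix [111.  108.9] z 198.9 yaw err deg to fix -0.05 F [-0.2  0.2 -0.1] w 45.9
23.724725259203186 -15.52454207438393 [ 24.09902426 -15.98994758] [ 4.64 -8.67 12.4 ]
```

View pics/w5.png

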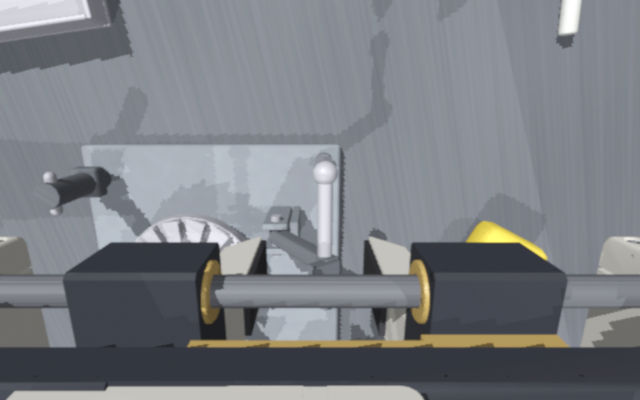

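View pics/s5.png

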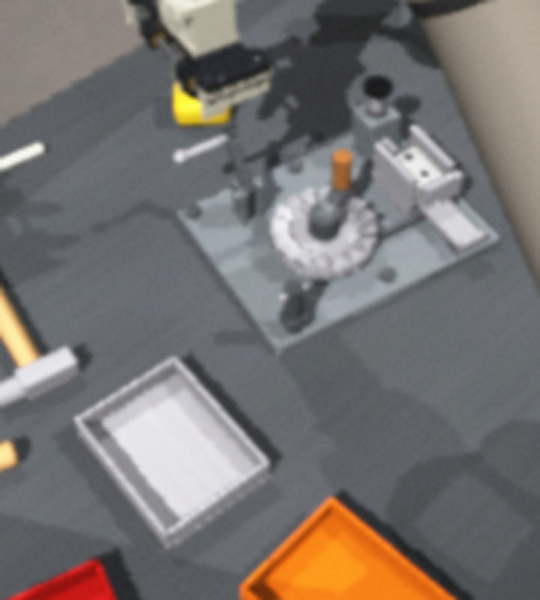

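Call:
arm_command --pt "0 -4 4 0 0.6" --pt "0 -7 8 0 0.6" --pt "0 -8.6 12.4 0 0.6" --pt "4 -8.6 12.4 0 0.6" --pt "4 -8.6 12.4 0 0.6" --pt "4 -8.6 12.4 0 0.6"

```text
time: 6.4
tool_pos: [523.3, 21.2, 314.6]
tcp_rot: [-1.525, 1.562, 2.961]
contact_force: [0.2, 0.6, 0.3]
grip_width: 55.0
```

Run:
```python
from h import *
s,K,Rc,o=cam('wrist');cv2.imwrite('pics/w6.png',s);where()
print(delta(23,-15.7,94))
```

```text
t 6.45 grasp fix [ 23.8 -14.9] z 156.4 yaw err deg to fix -0.02 F [ 0.2 -0.7  0.7] w 55.4
[ 6.24 -0.04  0.08]
```

View pics/w6.png

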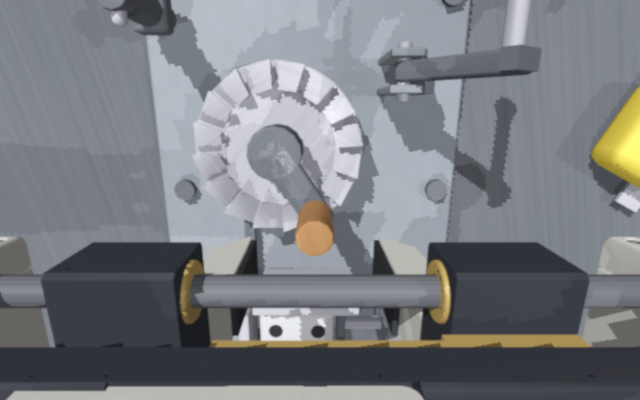

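Call:
arm_command --pt "3 -0.1 0.1 0 0.6" --pt "5.5 -0.1 0.1 0 0.6" --pt "6.3 -0.1 0.1 0 0.4" --pt "6.3 -0.1 0.1 0 0.2" --pt "6.3 -0.1 0.1 0 0" --pt "6.3 -0.1 0.1 0 0" --pt "6.3 -0.1 0.1 0 0" --pt "6.3 -0.1 0.1 0 0" --pt "6.3 -0.1 0.1 0 0"

```text
time: 7.35
tool_pos: [522.4, 20.9, 253.7]
tcp_rot: [-1.653, 1.566, 2.834]
contact_force: [-1.7, 1.5, 6.6]
grip_width: 21.4
```

Run:
```python
from h import *
where()
```

```text
t 7.35 grasp fix [ 22.7 -15.7] z 94.5 yaw err deg to fix -0.02 F [-1.7  1.5  6.6] w 21.4
```

```bash
cat > arc.py <<'E'
from h import *
import sys
where()
Rt,p,_=tool(); g=L(p+Rt[:,0]*159.2); v=g-np.array([-2,25]); a0=np.arctan2(v[1],v[0])%(2*np.pi); print('r',np.hypot(*v),'val',a0-2.88)
for k in range(1,11):
    a=a0-k*float(sys.argv[1]); t=np.array([-2+48*np.cos(a),25+48*np.sin(a)])-g
    print('[0, %.2f, %.2f, 0, 0],'%(t[0]/10,-t[1]/10),end=' ')
print()
E
python3 arc.py .13
```

```text
t 7.35 grasp fix [ 22.7 -15.7] z 94.5 yaw err deg to fix -0.02 F [-1.7  1.5  6.6] w 21.4
r 47.56600208971405 val 2.3774137406650713
[0, -0.53, 0.33, 0, 0], [0, -1.12, 0.54, 0, 0], [0, -1.72, 0.67, 0, 0], [0, -2.35, 0.73, 0, 0], [0, -2.97, 0.71, 0, 0], [0, -3.58, 0.60, 0, 0], [0, -4.18, 0.42, 0, 0], [0, -4.75, 0.16, 0, 0], [0, -5.27, -0.17, 0, 0], [0, -5.76, -0.57, 0, 0],
```

Call:
arm_command --pt "0 -0.5 0.3 0 0" --pt "0 -1.1 0.5 0 0" --pt "0 -1.7 0.65 0 0" --pt "0 -2.35 0.7 0 0" --pt "0 -3.0 0.7 0 0" --pt "0 -3.6 0.6 0 0" --pt "0 -4.2 0.4 0 0" --pt "0 -4.75 0.15 0 0" --pt "0 -5.3 -0.2 0 0" --pt "0 -5.8 -0.6 0 0"

```text
time: 8.35
tool_pos: [466.6, 38.4, 253.8]
tcp_rot: [-1.08, 1.565, -2.876]
contact_force: [-1.2, -8.8, -3.0]
grip_width: 21.4
```

```bash
python3 arc.py .13
```

```text
t 8.35 grasp fix [-35.8 -11.6] z 94.6 yaw err deg to fix -0.0 F [-1.2 -8.8 -3. ] w 21.4
r 49.782209113958345 val 1.086374234934854
[0, -0.31, -0.58, 0, 0], [0, -0.68, -1.09, 0, 0], [0, -0.97, -1.63, 0, 0], [0, -1.20, -2.22, 0, 0], [0, -1.35, -2.82, 0, 0], [0, -1.42, -3.44, 0, 0], [0, -1.40, -4.06, 0, 0], [0, -1.31, -4.68, 0, 0], [0, -1.14, -5.28, 0, 0], [0, -0.89, -5.85, 0, 0],
```

Call:
arm_command --pt "0 -0.4 -0.5 0 0" --pt "0 -0.8 -1.0 0 0" --pt "0 -1.1 -1.6 0 0" --pt "0 -1.3 -2.2 0 0" --pt "0 -1.45 -2.8 0 0" --pt "0 -1.5 -3.4 0 0" --pt "0 -1.5 -4.05 0 0" --pt "0 -1.4 -4.7 0 0" --pt "0 -1.3 -5.1 0 0" --pt "0 -1.3 -5.1 0 0"

```text
time: 9.35
tool_pos: [464.0, 89.7, 253.7]
tcp_rot: [-0.851, 1.559, -2.645]
contact_force: [-7.8, -12.2, 5.4]
grip_width: 21.1
```

```bash
python3 arc.py .05;python3 - <<'E'
from h import *
s,K,Rc,o=cam('wrist');cv2.imwrite('pics/w7.png',s);where()
s,K,Rc,o=cam('side');cv2.imwrite('pics/s7.png',cv2.resize(s[130:330,220:400],None,fx=3,fy=3,interpolation=2))
s,K,Rc,o=cam('scene');cv2.imwrite('pics/c7.png',cv2.resize(s[130:290,220:460],None,fx=3,fy=3,interpolation=2))
E
```

```text
t 9.35 grasp fix [-50.4  37.1] z 94.5 yaw err deg to fix 0.1 F [ -7.8 -12.2   5.4] w 21.1
r 49.836810715596584 val 0.01724040443823327
[0, 0.24, -0.19, 0, 0], [0, 0.32, -0.41, 0, 0], [0, 0.40, -0.64, 0, 0], [0, 0.50, -0.86, 0, 0], [0, 0.61, -1.07, 0, 0], [0, 0.73, -1.28, 0, 0], [0, 0.86, -1.48, 0, 0], [0, 1.00, -1.68, 0, 0], [0, 1.15, -1.87, 0, 0], [0, 1.31, -2.05, 0, 0], 
t 9.4 grasp fix [-50.4  37.1] z 94.5 yaw err deg to fix 0.08 F [ -7.6 -12.1   5.5] w 21.7
```

View pics/w7.png

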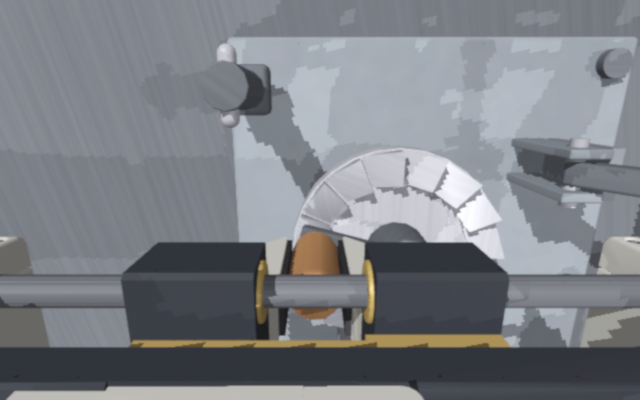

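View pics/c7.png

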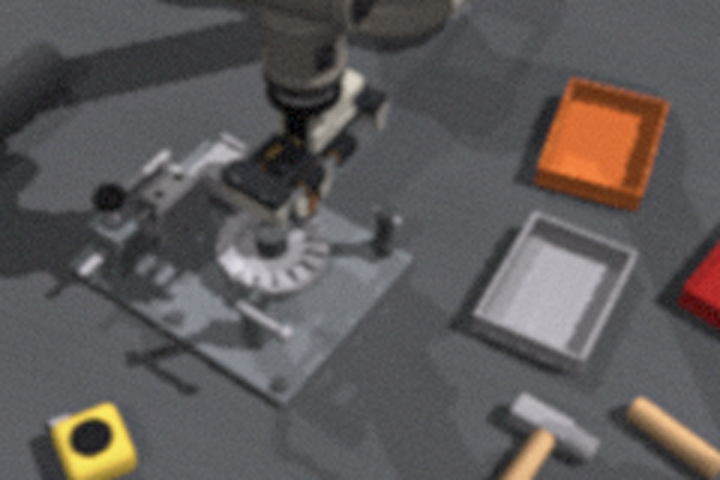

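Call:
arm_command --pt "0 0.1 -0.4 0 0" --pt "0 0.15 -0.8 0 0" --pt "0 0.15 -0.8 0 0"

```text
time: 9.8
tool_pos: [465.5, 93.2, 253.5]
tcp_rot: [-0.642, 1.548, -2.435]
contact_force: [-11.1, -32.9, 8.6]
grip_width: 21.4
```

```bash
python3 arc.py .05 | head -2
```

```text
t 9.8 grasp fix [-50.4  39.1] z 94.3 yaw err deg to fix 0.21 F [-11.1 -32.9   8.6] w 21.4
r 50.39968958330388 val -0.02111734672756249
```

Call:
arm_command --pt "0 0 0.15 0 0" --pt "0 0 0.15 0 0.5" --pt "0 0 0.15 0 0.5" --pt "0 0 0.15 0 0.5" --pt "0 0 0.15 0 0.5" --pt "-4 0 0.15 0 0.5" --pt "-8 0 0.15 0 0.5" --pt "-10 0 0.15 0 0.5" --pt "-10 0 0.15 0 0.3"

```text
time: 10.7
tool_pos: [467.7, 93.5, 356.5]
tcp_rot: [-0.409, 1.553, -2.201]
contact_force: [0.0, -0.2, -0.1]
grip_width: 41.6
```

Run:
```python
from h import *
where(); print(delta(94,-110,160))
```

```text
t 10.7 grasp fix [-47.4  40.2] z 197.3 yaw err deg to fix 0.25 F [ 0.  -0.2 -0.1] w 41.6
[ 3.88 14.1  15.02]
```

Call:
arm_command --pt "0 4 3 0 0" --pt "0 8 6 0 0" --pt "0 11 10 0 0" --pt "0 13 13 0 0" --pt "0 14.1 15 0 0" --pt "1 14.1 15 0 0" --pt "1 14.1 15 0 0" --pt "1 14.1 15 0 0"

```text
time: 11.5
tool_pos: [571.9, -82.7, 346.9]
tcp_rot: [-0.541, 1.552, -2.332]
contact_force: [-0.7, 0.0, -0.0]
grip_width: 0.0
```

Run:
```python
from h import *
s,K,Rc,o=cam('wrist');cv2.imwrite('pics/w8.png',s);where()
np.savez('w8.npz',f=s,K=K,Rc=Rc,o=o)
print(delta(94,-110,145))
```

```text
t 11.55 grasp fix [  93.5 -108.1] z 188.3 yaw err deg to fix 0.33 F [-0.3  0.3  0.2] w 0.5
[4.33 0.09 0.12]
```

View pics/w8.png

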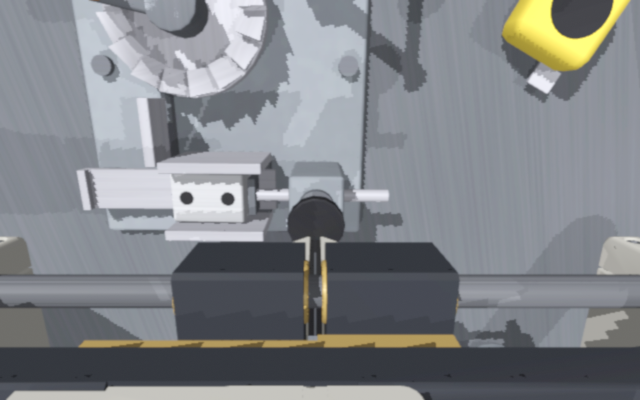

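Call:
arm_command --pt "3 0.1 0.1 0 0" --pt "4.6 0.1 0.1 0 0" --pt "5.0 0.1 0.1 0 0" --pt "5.4 0.1 0.1 0 0" --pt "5.8 0.1 0.1 0 0" --pt "6.2 0.1 0.1 0 0" --pt "6.5 0.1 0.1 0 0" --pt "6.8 0.1 0.1 0 0" --pt "7.1 0.1 0.1 0 0"

```text
time: 12.45
tool_pos: [571.7, -83.4, 278.7]
tcp_rot: [-0.469, 1.554, -2.258]
contact_force: [-4.7, 3.1, 9.0]
grip_width: 0.1
```

Run:
```python
from h import *
where();print(delta(94,-110,108))
```

```text
t 12.45 grasp fix [  93.5 -108.9] z 119.5 yaw err deg to fix 0.39 F [-4.7  3.1  9. ] w 0.1
[1.15 0.06 0.1 ]
```

Call:
arm_command --pt "0.3 0 0.1 0 0" --pt "0.6 0 0.1 0 0" --pt "0.9 0 0.1 0 0" --pt "1.1 0 0.1 0 0" --pt "1.3 0 0.1 0 0" --pt "1.3 0 0.1 0 0"

```text
time: 13.05
tool_pos: [571.3, -83.4, 270.0]
tcp_rot: [-0.315, 1.555, -2.102]
contact_force: [-8.4, 3.3, 23.2]
grip_width: 0.1
```

Run:
```python
from h import *
where()
s,K,Rc,o=cam('wrist');cv2.imwrite('pics/w9.png',s)
```

```text
t 13.05 grasp fix [  93.5 -108.8] z 110.9 yaw err deg to fix 0.47 F [-8.4  3.3 23.2] w 0.1
```

View pics/w9.png

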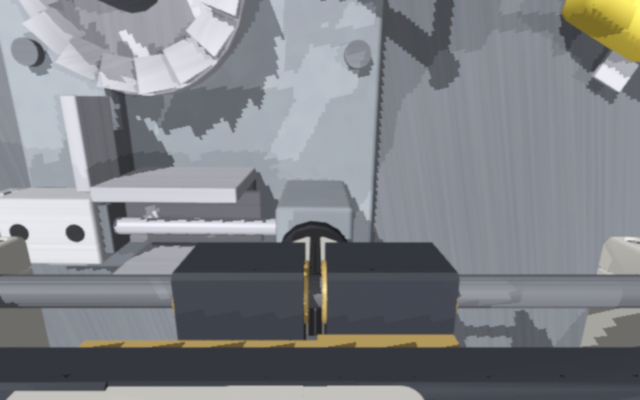

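Call:
arm_command --pt "0.3 0 0 0 0" --pt "0.4 0 0 0 0" --pt "0.4 0 0 0 0"

```text
time: 13.4
tool_pos: [571.2, -82.8, 270.0]
tcp_rot: [-0.12, 1.555, -1.907]
contact_force: [-8.0, 0.2, 21.8]
grip_width: 0.2
```

Run:
```python
from h import *
where()
```

```text
t 13.4 grasp fix [  93.8 -108.4] z 110.9 yaw err deg to fix 0.54 F [-8.   0.2 21.8] w 0.2
```

Call:
arm_command --pt "-1 0 0 0 0" --pt "-2.5 0 0 0 0" --pt "-4 0 0 0 0" --pt "-7 0 0 0 0" --pt "-11 0 0 0 0.4" --pt "-11 -4 0 0 0.7" --pt "-11 -8 0 0 0.7" --pt "-11 -12 0 0 0.7" --pt "-11 -12 0 0 0.7"

```text
time: 14.3
tool_pos: [450.5, -53.6, 381.0]
tcp_rot: [-0.28, 1.555, -2.066]
contact_force: [0.7, 0.2, 0.1]
grip_width: 36.0
```

Run:
```python
from h import *
where();print(bot.get_obs()['joint_positions'])
s,K,Rc,o=cam('wrist');cv2.imwrite('pics/w10.png',s)
np.savez('w10.npz',f=s,K=K,Rc=Rc,o=o)
s,K,Rc,o=cam('side');cv2.imwrite('pics/s10.png',cv2.resize(s[130:330,220:400],None,fx=3,fy=3,interpolation=2))
```

```text
t 14.3 grasp fix [ -30.8 -106.9] z 221.8 yaw err deg to fix 0.62 F [0.7 0.2 0.1] w 36.0
[-0.28269451  0.23629623  1.74466484 -0.01722839  1.16409435 -0.06143611]
```

View pics/w10.png

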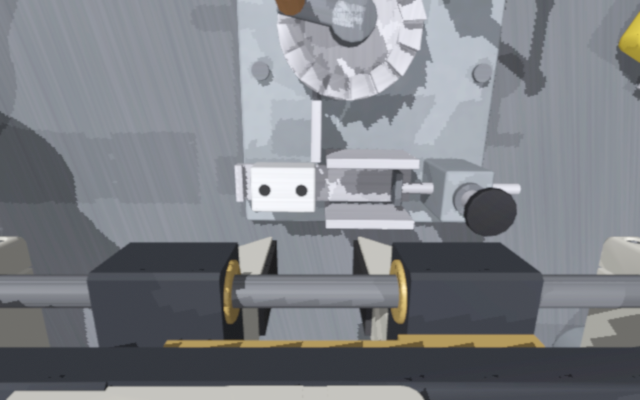

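View pics/s10.png

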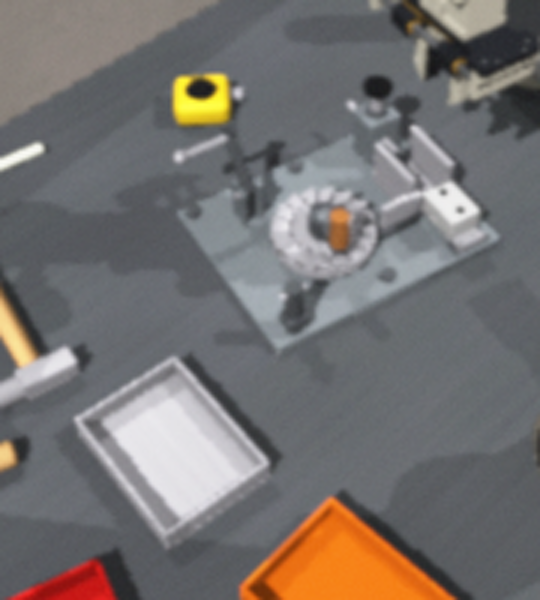

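Run:
```python
from h import *
d=np.load('w10.npz')
a=[plane(d['K'],d['Rc'],d['o'],uv,58) for uv in((264,190),(301.5,190.5))]
b=(a[0]+a[1])/2;print(L(a[0]),L(a[1]),L(b))
Rt,p,_=tool();print(Rt[:,0].round(4))
l=L(b);print(delta(l[0],l[1],120))
```

```text
[ -74.05241359 -111.88221997] [ -41.46833863 -111.94126854] [ -57.76037611 -111.91174426]
[-0.002  -0.0159 -0.9999]
[10.26 -3.22  0.25]
```

Call:
arm_command --pt "1 -1 0 -8.5 0.7" --pt "3 -2 0.2 -17 0.7" --pt "5 -3.2 0.2 -25.5 0.7" --pt "6 -3.2 0.2 -34 0.7" --pt "6 -3.2 0.2 -42.5 0.7" --pt "6 -3.2 0.2 -51 0.7" --pt "6 -3.2 0.2 -59.5 0.7" --pt "6 -3.2 0.2 -68 0.7" --pt "6 -3.2 0.2 -76.5 0.7" --pt "6 -3.2 0.2 -85 0.7"

```text
time: 15.4
tool_pos: [424.2, -51.3, 322.2]
tcp_rot: [-1.28, 1.554, -1.576]
contact_force: [-1.1, 0.8, 0.4]
grip_width: 64.5
```

Run:
```python
from h import *
where(); print(delta(-57.8,-111.5,54))
```

```text
t 15.4 grasp fix [ -55.7 -110.6] z 163.0 yaw err deg to fix 85.95 F [-1.1  0.8  0.4] w 64.5
[10.9   0.07 -0.26]
```

Call:
arm_command --pt "2 0 -0.2 -4 0.7" --pt "5 0.05 -0.3 -4 0.7" --pt "5 0.05 -0.3 -4 0.7" --pt "5 0.05 -0.3 -4 0.7"

```text
time: 15.8
tool_pos: [422.5, -50.9, 272.5]
tcp_rot: [-1.359, 1.554, -1.586]
contact_force: [0.0, -0.0, 0.9]
grip_width: 63.8
```

Run:
```python
from h import *
where(); print(delta(-57.8,-111.5,54))
s,K,Rc,o=cam('wrist');cv2.imwrite('pics/w11.png',s)
```

```text
t 15.8 grasp fix [ -57.4 -110.6] z 113.3 yaw err deg to fix 89.94 F [ 0.  -0.   0.9] w 63.8
[ 5.93  0.01 -0.06]
```

View pics/w11.png

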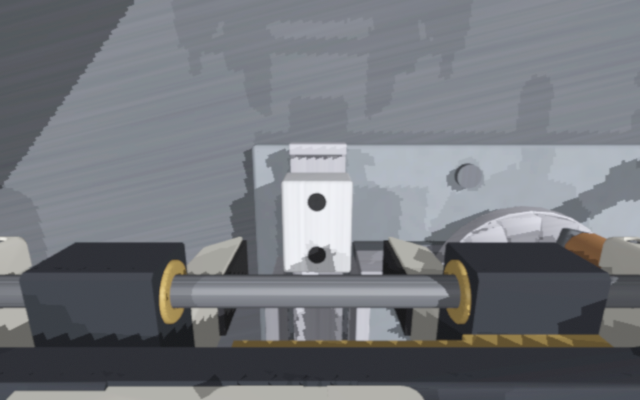

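Call:
arm_command --pt "3 0 -0.05 0 0.7" --pt "5 0 -0.05 0 0.7" --pt "5.9 0 -0.05 0 0.7" --pt "5.9 0 -0.05 0 0.5" --pt "5.9 0 -0.05 0 0.3" --pt "5.9 0 -0.05 0 0.2" --pt "5.9 0 -0.05 0 0.2" --pt "5.9 0 -0.05 0 0.2" --pt "5.9 0 -0.05 0 0.2"

```text
time: 16.75
tool_pos: [422.6, -51.9, 215.1]
tcp_rot: [-1.142, 1.553, -1.368]
contact_force: [-0.5, 1.0, 6.9]
grip_width: 39.3
```

Run:
```python
from h import *
where()
```

```text
t 16.75 grasp fix [ -56.5 -111.5] z 55.9 yaw err deg to fix 89.93 F [-0.5  1.   6.9] w 39.3
```

Call:
arm_command --pt "-1 0 0 0 0.2" --pt "-3 0 0 0 0.2" --pt "-6 0 0 0 0.2" --pt "-9 0 0 0 0.2" --pt "-12 0 0 0 0.2" --pt "-12 0 0 0 0.2"

```text
time: 17.35
tool_pos: [422.8, -49.9, 338.9]
tcp_rot: [-0.838, 1.548, -1.064]
contact_force: [-0.3, -0.4, -2.9]
grip_width: 39.7
```

Run:
```python
from h import *
where();t=L([420,364]);print(delta(t[0],t[1],160))
```

```text
t 17.35 grasp fix [ -55.6 -109.7] z 179.7 yaw err deg to fix 89.94 F [-0.3 -0.4 -2.9] w 39.7
[ 1.15 40.57 -9.81]
```

Call:
arm_command --pt "0 3 -0.7 0 0.2" --pt "0 7 -1.7 -2 0.2" --pt "0 11.5 -2.8 -4 0.2" --pt "0 16 -3.9 -6 0.2" --pt "0 20.5 -5 -7 0.2" --pt "0 25 -6 -7 0.2" --pt "0 29.5 -7.1 -7 0.2" --pt "0 34 -8.2 -7 0.2" --pt "0 38 -9.2 -7 0.2" --pt "0 40.5 -9.8 -7 0.2"

```text
time: 18.35
tool_pos: [417.1, 369.2, 329.2]
tcp_rot: [-1.044, 1.549, -1.146]
contact_force: [0.2, -1.1, -2.8]
grip_width: 39.8
```

Call:
arm_command --pt "0 0 0 0 0.2" --pt "0 0 0 0 0.2"

```text
time: 18.55
tool_pos: [416.5, 369.3, 327.7]
tcp_rot: [-1.185, 1.548, -1.285]
contact_force: [0.4, -0.0, -3.4]
grip_width: 39.5
```

Run:
```python
from h import *
where();t=L([420,364]);print(delta(t[0],t[1],100));Rt,p,_=tool();print(Rt.round(4))
s,K,Rc,o=cam('wrist');cv2.imwrite('pics/w12.png',s);np.savez('w12.npz',f=s,K=K,Rc=Rc,o=o)
s,K,Rc,o=cam('side');cv2.imwrite('pics/s12.png',cv2.resize(s[130:330,220:400],None,fx=3,fy=3,interpolation=2))
```

```text
t 18.55 grasp fix [-155.9  296.9] z 168.5 yaw err deg to fix 97.15 F [ 0.4 -0.  -3.4] w 39.5
[6.85 0.   0.21]
[[ 0.0066  0.1002  0.9949]
 [-0.0223  0.9947 -0.1   ]
 [-0.9997 -0.0216  0.0088]]
```

View pics/w12.png

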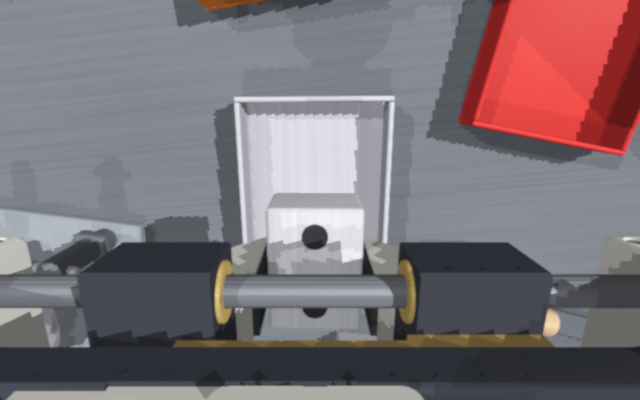

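View pics/s12.png

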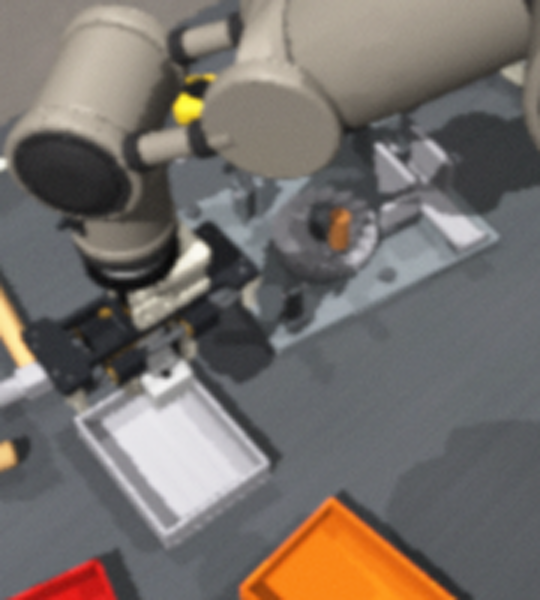

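Run:
```python
from h import *
d=np.load('w12.npz')
a,b=[plane(d['K'],d['Rc'],d['o'],uv,30) for uv in((235,98.5),(394,98.5))]
print(a,b,np.hypot(*(a-b)[:2])); u=(b-a)[:2]/np.hypot(*(a-b)[:2]); c=(a+b)[:2]/2+80*np.array([u[1],-u[0]]);print(c,u)
Rt,p,_=tool();g=p+Rt[:,0]*159.2;print(g)
t=np.array([*c,31]);print((Rt.T@(t-g)/10).round(2))
```

```text
[338.99602521 309.60171102  30.        ] [350.83196983 427.17167405  30.        ] 118.1642322872682
[424.51166308 360.37347609] [0.10016521 0.99497082]
[418.21737612 364.78055029 169.29104399]
[13.84 -0.09  0.54]
```

Call:
arm_command --pt "3 -0.1 0.4 0 0.2" --pt "7 -0.1 0.5 0 0.2" --pt "10 -0.1 0.5 0 0.2" --pt "12 -0.1 0.5 0 0.2" --pt "12.8 -0.1 0.5 0 0.2" --pt "13.2 -0.1 0.5 0 0.2" --pt "13.2 -0.1 0.5 0 0.2" --pt "13.2 -0.1 0.5 0 0.2"

```text
time: 19.45
tool_pos: [423.3, 363.9, 197.8]
tcp_rot: [-1.042, 1.548, -1.145]
contact_force: [0.5, -0.7, -3.1]
grip_width: 39.8
```

Run:
```python
from h import *
where()
```

```text
t 19.45 grasp fix [-147.7  293.6] z 38.6 yaw err deg to fix 97.02 F [ 0.5 -0.7 -3.1] w 39.8
```

Grasp z 38.6; about 8 mm to go (expected touch at ~30).

Call:
arm_command --pt "0.3 0 0 0 0.2" --pt "0.5 0 0 0 0.2" --pt "0.6 0 0 0 0.2" --pt "0.7 0 0 0 0.2" --pt "0.8 0 0 0 0.2" --pt "0.8 0 0 0 0.2"

```text
time: 20.05
tool_pos: [423.4, 363.8, 189.6]
tcp_rot: [-1.053, 1.548, -1.155]
contact_force: [1.1, -0.1, -2.3]
grip_width: 39.6
```

Run:
```python
from h import *
where()
```

```text
t 20.05 grasp fix [-147.6  293.4] z 30.4 yaw err deg to fix 97.02 F [ 1.1 -0.1 -2.3] w 39.6
```

Call:
arm_command --pt "0.1 0 0 0 0.2" --pt "0.15 0 0 0 0.2" --pt "0.2 0 0 0 0.2" --pt "0.2 0 0 0 0.2"

```text
time: 20.45
tool_pos: [423.4, 363.7, 189.1]
tcp_rot: [-1.011, 1.548, -1.113]
contact_force: [-3.1, -3.0, 10.5]
grip_width: 39.5
```

Run:
```python
from h import *
where()
```

```text
t 20.45 grasp fix [-147.4  293.5] z 30.0 yaw err deg to fix 97.02 F [-3.1 -3.  10.5] w 39.5
```

Touching down (10 N). Release, with a modest opening, and rise.

Call:
arm_command --pt "0 0 0 0 0.5" --pt "0 0 0 0 0.6" --pt "0 0 0 0 0.65" --pt "0 0 0 0 0.65" --pt "-2 0 0 0 0.65" --pt "-6 0 0 0 0.65" --pt "-10 0 0 0 0.65" --pt "-14 0 0 0 0.65" --pt "-17 0 0 0 0.65" --pt "-17 0 0 0 0.65"

```text
time: 21.45
tool_pos: [422.3, 367.7, 363.7]
tcp_rot: [-0.621, 1.548, -0.723]
contact_force: [0.6, 0.7, 0.1]
grip_width: 60.0
```

Run:
```python
from h import *
where()
s,K,Rc,o=cam('wrist');cv2.imwrite('pics/w13.png',s)
s,K,Rc,o=cam('side');cv2.imwrite('pics/s13.png',cv2.resize(s[130:330,220:400],None,fx=3,fy=3,interpolation=2))
s,K,Rc,o=cam('scene');cv2.imwrite('pics/c13.png',cv2.resize(s[130:330,200:460],None,fx=3,fy=3,interpolation=2))
```

```text
t 21.45 grasp fix [-148.4  298.2] z 204.5 yaw err deg to fix 97.03 F [0.6 0.7 0.1] w 60.0
```

View pics/w13.png

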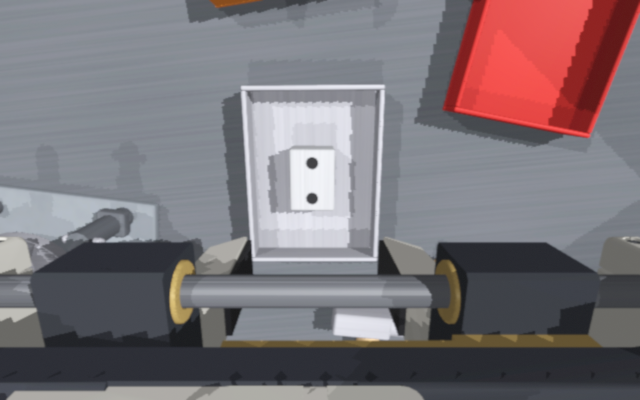

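View pics/c13.png

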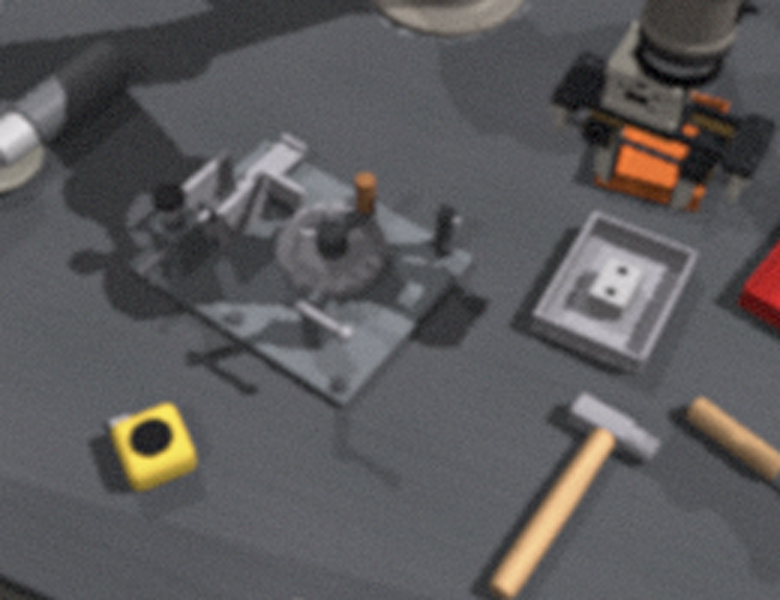

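Run:
```python
from h import *
f,K,Rc,o=cam('scene')
h=L(plane(K,Rc,o,(200+366/3,130+181/3),112));v=h-[-2,25];print(h,np.arctan2(v[1],v[0])%6.283-2.88,np.hypot(*v))
print('kick top fix',L(plane(K,Rc,o,(200+168/3,130+197/3),120)))
bot.close_job()
```

```text
[-51.83758026  39.72127824] -0.02562492140941197 51.96633948435121
kick top fix [  92.85287722 -105.97175086]
the job is handed in; nothing more can be done
```

The block is out of the fixture and lies flat, holes up, near the middle of the steel tray. I handed the job in at about 21.5 s of the 72 s allowed, with the gripper clear of everything.

I worked in the order asked: pawl thrown back, wheel cranked back, plunger pressed, block moved.

- **Pawl:** it still lies thrown back in the last picture.
- **Wheel:** I cranked it back until the force rose to about 35 N over 2 mm, which I took as its stop. The last picture puts it at -0.03 rad, which is zero within camera error, and the gate was clear of the slot before I pressed the plunger.
- **Plunger:** I pressed it until it went no further at about 22–23 N, with its top at about 92 mm. The block came out on to the tongue, and in the last picture the plunger is back up.
- **Block:** I set it down with about 10 N of contact force before letting go.
- **Bystanders:** the tape and hammer look undisturbed and the visible part of the grinder too. I did not check the spray can in a closing picture.

No check failed. Small disagreements of about 2–4 mm remained. The crank radius measured 50–52 mm against the stated 48, and the pawl grip was about 2 mm further forward than expected. The tool had also tilted by about 1.3° when I set the block down.

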